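# One stroke of the cork block feeder

## Task

Feed one cork block: take the flywheel of the hand-cranked feeder by its upright knob and turn it exactly one full revolution, counter-clockwise seen from above, so that the ram pushes the lower block out onto the delivery tray and comes all the way home. Stop with the knob back at the pointer where it began, and let go.

Things in the scene. Friction and masses are not known exactly. Their poses are not given: they have to be found in the camera images.
- wheel_hub (a point): Centre of the feeder's flywheel, on its vertical axis, level with its rim: a flat dark steel disc 150 mm across, 14 thick, top 71 mm above the worktop (hub cap 80). The feeder is fixed; its bed is 302 x 124 mm. Site axes: x along the guide to the magazine (99 to 159 mm out, 80 high with its blocks) and the tray with a low end lip; z up. The turntable without a knob is no part of it.
- crank_knob (a point): Top centre of the crank knob, an upright black round handle 22 mm across, 72 to 114 mm above the worktop, 55 mm from the wheel's axis. It spins freely on its pin, so a gripper may keep one orientation while carrying it round. It starts on the hub's -y side, in line with a thin brass pointer that stands 86 mm from the axis, 66 mm high. The point turns with the wheel.
- flywheel (a joint): Angle of the flywheel, rad, positive counter-clockwise seen from above: 0 at the start with the knob at the pointer, 6.283 after one revolution; a stop bars turning back past -0.1. Light friction (1 to 4 N at the knob); it stays where it is left. An eccentric beneath moves the ram out 56 mm in the first half turn and back in the second.
- lower_block: The lower of two like brown cork blocks stacked in the feeder's magazine, 45 mm along the guide, 60 across, 35 high; origin at the centre of its underside, 10 mm above the worktop and 128 mm from the wheel's axis along the hub's x. One stroke pushes it to about 184 mm, out on the tray; the upper block drops into its place as the ram returns.

How it is judged:
By the outcome, as a careful person would: the job done as asked, in the order asked, and still so for the second after the job is handed in, with the robot touching nothing.
It also fails if it takes over 48 s, if anything falls off the work surface, if the arm or the gripper's body presses on something with over 40 N, if the wrist force passes 120 N, or if a joint passes its speed limit or range.

## Robot

A 6-joint arm with a two-finger parallel gripper is mounted at the origin on a cart in front of the work surface, level with it; the furniture and walls round the work are solid. World frame = base frame: x ahead of the robot, y to its left, z up, the work surface at z = 0. Lengths are in m, angles in rad, forces in N, time in s.
With the tool pointing down it reaches from about 0.35 to 0.975 m from the base axis. Payload 4.9 kg.
Tool frame: the origin (TCP) lies midway between the tips of the shut fingers; the grasp point (between the pads) lies 19 mm behind it; z points along the fingers, y is the line along which they close (so a half turn about z gives the same grasp; the last joint's range is limited). The gripper opens to 85 mm and grips with 20 to 120 N. Pads are 22 mm wide; open, the fingers measure 114 mm over their backs; the gripper's body (76 mm by 85 mm) begins 54 mm behind the grasp point. The pads swing forward as they close: fully open they stand 13 mm farther back than shut.
Start: joints at [-1.299, 0.053, 1.613, -0, 1.476, -0.119], TCP at [0.238, -0.578, 0.231] pointing down, gripper open.
Joint ranges: [-3.01, 3.01], [-1.01, 2.22], [0.06, 2.58], [-1.02, 4.17], [0.09, 2.62], [-3.14, 3.14]. Speed limits (rad/s): [2.57, 2.57, 3.14, 3.14, 3.14, 3.14].

## Interface

Orientations are given as a unit quaternion [w, x, y, z].
In Python, from plant import state, grab_frame, job_done, cut_out, place_of gives the robot as it stands.
- The arm moves only by the tool jog_arm, never from a script. Its argument "motion" is text: rows parted by semicolons, each of 7 numbers parted by spaces: the opening in per cent of the stroke, from 0 (shut) to 100 (fully open), then the shift along the tool's x, y, z as a fraction of full scale, then the turn, a rotation vector about the tool's x, y, z as a fraction of full scale. A call has exactly 5 rows; each row is the pose to reach, as a shift and turn from the pose commanded when the call began, along the tool's axes at that moment; what a row does not reach only later rows make up. Full scale, the value 1, is 50 cm for a shift and 1.5 rad for a turn. A row lasts 1/8 s, in which the tool goes at most 62.5 mm and 10.7 degrees, less where a joint would pass 70% of its speed; a pose out of reach is approached as far as the arm can. A call with a number of a shift or a turn outside -1 to 1 is refused whole. A call with a gripper value outside its range is refused whole. The fingers move at their own pace and stop on an object; the grip force is fixed at half the most. Time passes only in rows, so rows that repeat a pose let the fingers close, or fill a call up. It gives the time, the measured TCP pose, the force, the opening and the grip force at its end, in the units of the state.
- state(): the state, without advancing time (a new reading comes with each control period).
- grab_frame(name): name is "side" or "top"; returns a dict with "color" (384x512x3 uint8, red, green, blue), "range_z" (384x512 float32, m along the optical axis (not along the pixel's ray), 0 where there is no reading), "intrinsics" (3x3 intrinsics, pixels), "world_from_camera" (4x4, takes a point from camera to world coordinates). Camera axes: x right, y up, looking along -z (the intrinsics and any distortion apply to the point x, -y, -z); pixel columns grow to the right and rows downward; lengths in m; the calibration is good to about 2 mm. A picture is of the moment at which its call begins.
- job_done(): hands the job in; it is judged then, once.
Trained networks look in the newest picture that a camera, given by its name, has taken for a name from the list of things; names that differ only in an ending like _2 or _b are one class to them, and where a whole thing is asked for, a point or a joint stands for the part that bears it (a point fixed in the world has none). Each returns a list of dicts, best first, with "p" (0 to 1); they miss things now and then, are a little off and sometimes report something else, mostly with a low value. They report only what shows in the picture. A call takes as long as a camera call.
- cut_out(camera, thing): "pixels" (384x512 bool, what is visible of it).
- place_of(camera, thing): "at" ([x, y, z] in m, in world coordinates, good to about 4 mm: a listed point, or the origin of a listed thing).
The state is a dict: "time": time; "joint_pos": joint angles; "joint_vel": joint speeds; "joint_efforts": joint torques, N m; "tool_pos": TCP position; "tool_rot": TCP orientation; "contact_force": force on the tool from outside, world axes, zero at the start; "ft_torque": the same for the moment, N m; "gripper_width": opening from 0.0 (shut) to 1.0 (fully open); "grasp_force": force on a finger pad.
Only numpy, scipy, OpenCV 4.12 (cv2) and the standard library are available. Lean on these libraries where they do the work, as an engineer would, in place of code of your own. Each camera call takes 0.05 s, during which the arm holds its last target. There are 200 camera calls.

## Working session

There is one attempt and no reset: what is moved stays moved. The work goes in short steps, Python scripts to look and compute and a tool call to move; the robot and the scene stay as the last step left them, time stands still between calls to the robot, and variables do not carry over. Pictures are saved under pics/ and viewed, at most 10 in all, crops included, and the job is handed in when it is done.

Besides the shell and the picture viewer there is one more tool, called after "Request:" as a command line: name --argument value ..., lists and objects as JSON in quotes. jog_arm: Moves the arm, as the interface text tells. Shift numbers are shares of 50 cm and turn numbers shares of 1.5 rad, none past 1 either way. Its arguments: {"type":"object","properties":{"motion":{"type":"string"}},"required":["motion"]}

```bash
mkdir -p pics
python3 - <<'E'
from plant import *
import cv2,numpy as np
for c in ("top","side"):
    f=grab_frame(c); cv2.imwrite(f"pics/{c}0.png",f["color"][:,:,::-1])
    for t in ("wheel_hub","crank_knob","lower_block"):
        print(c,t,[(np.round(d["at"],4),round(d["p"],2)) for d in place_of(c,t)[:3]])
s=state();print(s["time"],s["tool_pos"],s["tool_rot"],s["gripper_width"])
E
```

```text
top wheel_hub [(array([ 0.5084, -0.2663,  0.0696]), 0.89)]
top crank_knob [(array([ 0.4563, -0.2699,  0.1156]), 0.83)]
top lower_block [(array([ 0.5174, -0.3951,  0.0133]), 0.48)]
side wheel_hub [(array([ 0.5127, -0.2685,  0.0703]), 0.79)]
side crank_knob [(array([ 0.4581, -0.2723,  0.1108]), 0.65)]
side lower_block [(array([ 0.5188, -0.3952,  0.0106]), 0.82)]
0.4 [ 0.23808194 -0.5777915   0.23116618] [-1.00407646e-04  9.80966932e-01  1.94174837e-01 -2.39682653e-06] 1.000826238644033
```

View pics/top0.png

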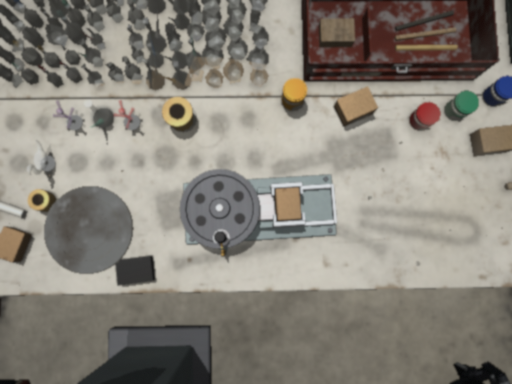

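View pics/side0.png

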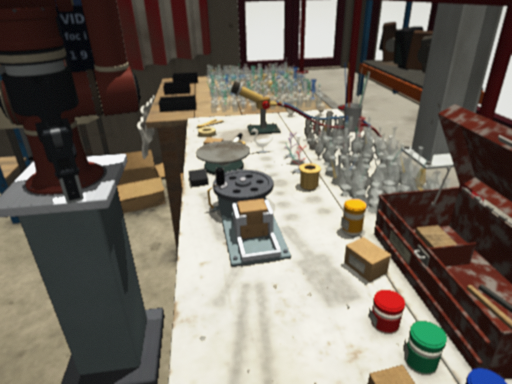

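The top view shows the flywheel at pixel (219,207), the knob at (222,238), the pointer at (225,252) and the magazine block at (288,204). The knobless turntable at (88,229) is not part of the feeder. The hub's x axis runs roughly along world -y. I'll refine hub and knob from depth next.

```bash
cat > h.py <<'E'
from plant import *
import cv2,numpy as np
def cloud(f):
    K=f["intrinsics"];z=f["range_z"].astype(float);v,u=np.mgrid[:384,:512]
    P=np.stack([(u-K[0,2])/K[0,0]*z,-(v-K[1,2])/K[1,1]*z,-z],-1)
    T=f["world_from_camera"];return P@T[:3,:3].T+T[:3,3]
def measure(c="top"):
    f=grab_frame(c);P=cloud(f);ok=f["range_z"]>0
    r=np.hypot(P[...,0]-.51,P[...,1]+.268)
    m=ok&(r<.09)&(abs(P[...,2]-.071)<.005)
    (cx,cy),R=cv2.minEnclosingCircle((P[m][:,:2]*1000).astype(np.float32))
    k=ok&(r<.085)&(P[...,2]>.105)&(P[...,2]<.12)
    print(c,"rim",m.sum(),cx,cy,R,"z",np.median(P[m][:,2]),"knob",k.sum(),P[k].mean(0).round(4),"ext",np.ptp(P[k],axis=0).round(4))
    b=ok&(P[...,2]>.072)&(P[...,2]<.09)&(r>.1)&(r<.165)
    if b.any(): print("mag top",b.sum(),P[b].mean(0).round(4))
    return f
E
python3 -c "
from h import *
measure();measure('side')"
```

```text
top rim 4117 508.8446044921875 -265.37738037109375 76.62071990966797 z 0.06893333741317542 knob 118 [ 0.4557 -0.2688  0.1131] ext [0.0195 0.0199 0.011 ]
mag top 927 [ 0.5168 -0.3942  0.0787]
side rim 1310 506.28302001953125 -267.8858642578125 77.5016098022461 z 0.06849934131345164 knob 51 [ 0.4544 -0.2754  0.1113] ext [0.0195 0.0187 0.0101]
mag top 461 [ 0.5146 -0.402   0.0781]
```

Request:
jog_arm --motion "70 0.12 -0.08 0.02 0 0 0.05; 70 0.24 -0.16 0.04 0 0 0.1; 70 0.36 -0.24 0.06 0 0 0.15; 70 0.48 -0.32 0.08 0 0 0.219; 70 0.58 -0.37 0.08 0 0 0.219"

```text
time: 1.12
tool_pos: [0.4153, -0.3213, 0.193]
tool_rot: [-0.0, 1.0, 0.031, 0.0]
contact_force: [0.4, -0.7, -0.2]
gripper_width: 0.7
grasp_force: 0.0
```

```bash
cat >> h.py <<'E'
from scipy.spatial.transform import Rotation as R
def to(t):
    s=state();q=np.array(s["tool_rot"]);Rm=R.from_quat(q[[1,2,3,0]]).as_matrix()
    print(s["time"],"tcp",np.round(s["tool_pos"],4),"F",np.round(s["contact_force"],1),"w",round(s["gripper_width"],3),round(s["grasp_force"],1))
    print("Rx",Rm[:,0].round(3),"Ry",Rm[:,1].round(3))
    print("frac",((np.array(t)-s["tool_pos"])@Rm/.5).round(4))
E
python3 -c "
from h import *
to([.455,-.2695,.15])"
```

```text
1.125 tcp [ 0.4153 -0.3213  0.193 ] F [ 0.4 -0.7 -0.2] w 0.7 0.0
Rx [0.998 0.061 0.   ] Ry [ 0.061 -0.998 -0.   ]
frac [ 0.0856 -0.0986  0.0859]
```

Request:
jog_arm --motion "70 0.04 -0.05 0.04 0 0 0; 70 0.08 -0.09 0.08 0 0 0; 70 0.08 -0.09 0.08 0 0 0; 70 0.08 -0.09 0.08 0 0 0; 70 0.08 -0.09 0.08 0 0 0"

```text
time: 1.75
tool_pos: [0.4518, -0.277, 0.1545]
tool_rot: [0.001, 1.0, 0.03, 0.001]
contact_force: [0.0, 0.2, 0.1]
gripper_width: 0.707
grasp_force: 0.0
```

```bash
python3 -c "
from h import *
to([.455,-.2695,.086])
f=measure();cv2.imwrite('pics/t1.png',cv2.resize(f['color'][150:290,150:350,::-1],None,fx=4,fy=4))
f=measure('side');cv2.imwrite('pics/s1.png',cv2.resize(f['color'][120:280,150:350,::-1],None,fx=3.7,fy=3.7))"
```

```text
1.75 tcp [ 0.4518 -0.277   0.1545] F [0.  0.2 0.1] w 0.707 0.0
Rx [0.998 0.061 0.001] Ry [ 0.061 -0.998  0.001]
frac [ 0.007  -0.0148  0.1369]h.py:13: RuntimeWarning: Mean of empty slice.
  print(c,"rim",m.sum(),cx,cy,R,"z",np.median(P[m][:,2]),"knob",k.sum(),P[k].mean(0).round(4),"ext",np.ptp(P[k],axis=0).round(4))
  ret = um.true_divide(
Traceback (most recent call last):
  File "h.py", line 13, in measure
    print(c,"rim",m.sum(),cx,cy,R,"z",np.median(P[m][:,2]),"knob",k.sum(),P[k].mean(0).round(4),"ext",np.ptp(P[k],axis=0).round(4))
                                                                                                      ~~~~~~^^^^^^^^^^^^^
ValueError: zero-size array to reduction operation maximum which has no identity
```

Request:
jog_arm --motion "70 0.007 -0.015 0.02 0 0 0; 70 0.007 -0.015 0.06 0 0 0; 70 0.007 -0.015 0.1 0 0 0; 70 0.007 -0.015 0.137 0 0 0; 70 0.007 -0.015 0.137 0 0 0"

```text
time: 2.42
tool_pos: [0.4533, -0.267, 0.0818]
tool_rot: [-0.002, 1.0, 0.031, -0.002]
contact_force: [0.7, -0.5, -0.3]
gripper_width: 0.697
grasp_force: 0.0
```

```bash
python3 -c "
from h import *
to([.455,-.2695,.086])
f=grab_frame('side');cv2.imwrite('pics/s1.png',cv2.resize(f['color'][120:280,150:350,::-1],None,fx=3.7,fy=3.7))"
```

```text
2.425 tcp [ 0.4533 -0.267   0.0818] F [ 0.7 -0.5 -0.3] w 0.697 0.0
Rx [ 0.998  0.062 -0.004] Ry [ 0.062 -0.998 -0.004]
frac [ 0.0031  0.0053 -0.0084]
```

View pics/s1.png

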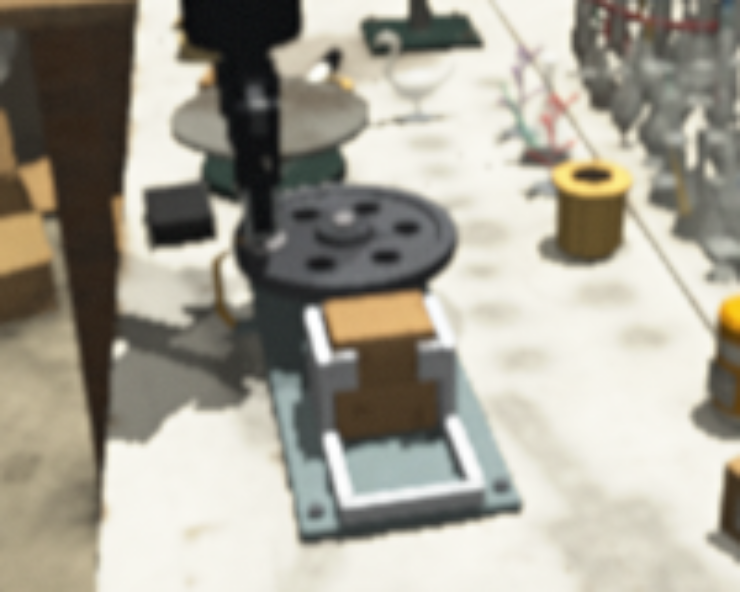

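The side crop shows the near finger tip at about (268,240), in line with the knob at the pointer side of the wheel and clear of the hub cap at (343,225). Closing now.

Request:
jog_arm --motion "70 0.002 0.004 -0.006 0 0 0; 0 0.002 0.004 -0.006 0 0 0; 0 0.002 0.004 -0.006 0 0 0; 0 0.002 0.004 -0.006 0 0 0; 0 0.002 0.004 -0.006 0 0 0"

```text
time: 3.1
tool_pos: [0.4564, -0.2704, 0.0888]
tool_rot: [0.0, 1.0, 0.031, 0.0]
contact_force: [-1.2, -0.6, 5.4]
gripper_width: 0.232
grasp_force: 58.8
```

Request:
jog_arm --motion "0 0 0 0 0 0 0; 0 0 0 0 0 0 0; 0 0 0 0 0 0 0; 0 0 0 0 0 0 0; 0 0 0 0 0 0 0"

```text
time: 3.72
tool_pos: [0.4564, -0.2704, 0.0888]
tool_rot: [0.0, 1.0, 0.031, 0.0]
contact_force: [-1.3, 1.2, 6.4]
gripper_width: 0.229
grasp_force: 58.8
```

```bash
python3 -c "
from h import *
to([.455,-.2695,.086])
for t in ('wheel_hub','crank_knob'):
    grab_frame('side'); print(t,[(np.round(d['at'],4),round(d['p'],2)) for d in place_of('side',t)[:2]])
to([.455,-.2695,.086])
print(state()['joint_pos'])"
```

```text
3.725 tcp [ 0.4564 -0.2704  0.0888] F [-1.3  1.2  6.4] w 0.229 58.8
Rx [0.998 0.062 0.001] Ry [ 0.062 -0.998  0.001]
frac [-0.0027 -0.002   0.0056]
wheel_hub [(array([ 0.5133, -0.2673,  0.0697]), 0.77)]
crank_knob [(array([ 0.4545, -0.2715,  0.1133]), 0.96), (array([ 0.5124, -0.2708,  0.0733]), 0.32)]
3.925 tcp [ 0.4564 -0.2704  0.0888] F [-1.9  0.7  6. ] w 0.232 58.8
Rx [0.998 0.062 0.001] Ry [ 0.062 -0.998  0.001]
frac [-0.0027 -0.002   0.0056]
[-6.75161250e-01 -3.98409770e-02  1.95455449e+00 -1.08170534e-04
  1.22569069e+00  8.33311916e-01]
```

Request:
jog_arm --motion "0 0.0014 0.0172 0 0 0 0; 0 0.0054 0.034 0 0 0 0; 0 0.012 0.0499 0 0 0 0; 0 0.021 0.0647 0 0 0 0; 0 0.0322 0.0778 0 0 0 0"

```text
time: 4.55
tool_pos: [0.4747, -0.3086, 0.0888]
tool_rot: [0.0, 1.0, 0.031, 0.0]
contact_force: [-1.0, 1.6, 6.2]
gripper_width: 0.23
grasp_force: 59.0
```

Request:
jog_arm --motion "0 0.0131 0.0112 0 0 0 0; 0 0.0278 0.0202 0 0 0 0; 0 0.0438 0.0268 0 0 0 0; 0 0.0606 0.0309 0 0 0 0; 0 0.0778 0.0322 0 0 0 0"

```text
time: 5.18
tool_pos: [0.5146, -0.3225, 0.0888]
tool_rot: [0.001, 1.0, 0.031, 0.0]
contact_force: [-3.3, -0.3, 5.4]
gripper_width: 0.232
grasp_force: 59.0
```

```bash
python3 -c "
from h import *
f=grab_frame('side');cv2.imwrite('pics/s2.png',cv2.resize(f['color'][120:280,150:350,::-1],None,fx=3.7,fy=3.7))
to([.508,-.32,.0888])"
```

```text
5.225 tcp [ 0.5157 -0.3223  0.0888] F [-0.7 -1.9  5.2] w 0.231 59.3
Rx [0.998 0.062 0.002] Ry [ 0.062 -0.998  0.002]
frac [-0.0151 -0.0056  0.    ]
```

View pics/s2.png

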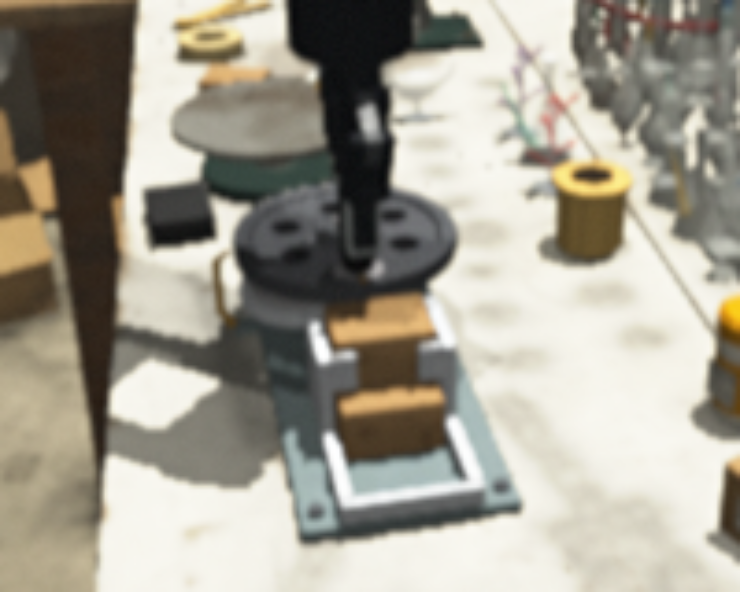

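The wheel has turned a quarter: the knob and finger are at (360,260) beside the magazine. The lower block at (390,425) is emerging, and forces are low. Continuing.

Request:
jog_arm --motion "0 0.0172 -0.0014 0 0 0 0; 0 0.034 -0.0054 0 0 0 0; 0 0.0499 -0.012 0 0 0 0; 0 0.0647 -0.021 0 0 0 0; 0 0.0778 -0.0322 0 0 0 0"

```text
time: 5.85
tool_pos: [0.5526, -0.3039, 0.0888]
tool_rot: [0.001, 1.0, 0.031, 0.0]
contact_force: [-2.0, -1.2, 5.8]
gripper_width: 0.232
grasp_force: 59.3
```

Request:
jog_arm --motion "0 0.0112 -0.0131 0 0 0 0; 0 0.0202 -0.0278 0 0 0 0; 0 0.0268 -0.0438 0 0 0 0; 0 0.0309 -0.0606 0 0 0 0; 0 0.0322 -0.0778 0 0 0 0"

```text
time: 6.48
tool_pos: [0.5662, -0.2637, 0.0888]
tool_rot: [0.001, 1.0, 0.031, 0.001]
contact_force: [-2.2, -2.3, 5.9]
gripper_width: 0.229
grasp_force: 59.3
```

Request:
jog_arm --motion "0 -0.0014 -0.0172 0 0 0 0; 0 -0.0054 -0.034 0 0 0 0; 0 -0.012 -0.0499 0 0 0 0; 0 -0.021 -0.0647 0 0 0 0; 0 -0.0322 -0.0778 0 0 0 0"

```text
time: 7.1
tool_pos: [0.5477, -0.2262, 0.0888]
tool_rot: [0.001, 1.0, 0.031, 0.001]
contact_force: [-0.8, -4.2, 5.3]
gripper_width: 0.228
grasp_force: 59.3
```

Request:
jog_arm --motion "0 -0.0131 -0.0112 0 0 0 0; 0 -0.0278 -0.0202 0 0 0 0; 0 -0.0438 -0.0268 0 0 0 0; 0 -0.0606 -0.0309 0 0 0 0; 0 -0.0778 -0.0322 0 0 0 0"

```text
time: 7.72
tool_pos: [0.5081, -0.2125, 0.0888]
tool_rot: [0.001, 1.0, 0.031, 0.001]
contact_force: [2.8, -3.3, 4.3]
gripper_width: 0.228
grasp_force: 59.2
```

Request:
jog_arm --motion "0 -0.0172 0.0014 0 0 0 0; 0 -0.034 0.0054 0 0 0 0; 0 -0.0499 0.012 0 0 0 0; 0 -0.0647 0.021 0 0 0 0; 0 -0.0778 0.0322 0 0 0 0"

```text
time: 8.35
tool_pos: [0.4706, -0.2304, 0.0888]
tool_rot: [0.0, 1.0, 0.031, 0.002]
contact_force: [3.9, -1.0, 4.6]
gripper_width: 0.234
grasp_force: 59.3
```

Request:
jog_arm --motion "0 -0.0112 0.0131 0 0 0 0; 0 -0.0202 0.0278 0 0 0 0; 0 -0.0268 0.0438 0 0 0 0; 0 -0.0309 0.0606 0 0 0 0; 0 -0.0322 0.0778 0 0 0 0"

```text
time: 8.98
tool_pos: [0.4563, -0.2695, 0.0888]
tool_rot: [-0.001, 1.0, 0.031, 0.001]
contact_force: [1.3, 1.0, 9.5]
gripper_width: 0.233
grasp_force: 59.7
```

```bash
python3 -c "
from h import *
f=grab_frame('side');cv2.imwrite('pics/s3.png',cv2.resize(f['color'][120:280,150:350,::-1],None,fx=3.7,fy=3.7))
grab_frame('side');grab_frame('side')
to([.4564,-.2704,.0888])"
```

```text
9.125 tcp [ 0.4563 -0.2704  0.0888] F [ 1.  -1.4  8.3] w 0.231 59.6
Rx [0.998 0.062 0.001] Ry [ 0.062 -0.998  0.   ]
frac [ 0.0001  0.0001 -0.    ]
```

View pics/s3.png

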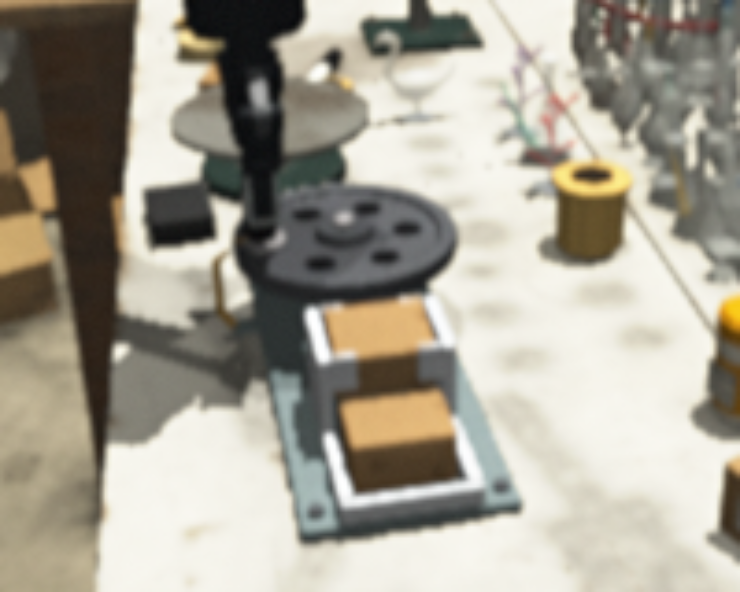

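The delivered block sits on the tray at (398,440), and the knob is back at the pointer. Letting go and backing off.

Request:
jog_arm --motion "70 0 0 0 0 0 0; 70 0 0 0 0 0 0; 70 0 0 0 0 0 0; 70 0 0 0 0 0 0; 70 0 0 0 0 0 0"

```text
time: 9.75
tool_pos: [0.4559, -0.2699, 0.0876]
tool_rot: [-0.0, 1.0, 0.031, -0.0]
contact_force: [-0.2, 0.4, 0.0]
gripper_width: 0.7
grasp_force: 0.0
```

Request:
jog_arm --motion "70 0 0 -0.05 0 0 0; 70 0 0 -0.13 0 0 0; 70 -0.05 0.03 -0.2 0 0 0; 70 -0.15 0.1 -0.25 0 0 0; 70 -0.25 0.18 -0.25 0 0 0"

```text
time: 10.38
tool_pos: [0.3403, -0.3662, 0.216]
tool_rot: [0.002, 0.999, 0.032, 0.002]
contact_force: [-0.6, -1.4, -0.8]
gripper_width: 0.703
grasp_force: 0.0
```

Request:
jog_arm --motion "70 -0.05 0.1 0 0 0 0; 70 -0.1 0.2 0 0 0 0; 70 -0.15 0.3 0 0 0 0; 70 -0.15 0.3 0 0 0 0; 70 -0.15 0.3 0 0 0 0"

```text
time: 11.0
tool_pos: [0.2748, -0.5186, 0.2124]
tool_rot: [-0.001, 1.0, 0.031, 0.0]
contact_force: [-0.8, 0.9, 0.1]
gripper_width: 0.702
grasp_force: 0.0
```

```bash
python3 -c "
from h import *
to([.4564,-.2704,.0888])
f=measure();cv2.imwrite('pics/t4.png',cv2.resize(f['color'][150:290,150:350,::-1],None,fx=4,fy=4))
for t in ('crank_knob','lower_block'): print(t,[(np.round(d['at'],4),round(d['p'],2)) for d in place_of('top',t)[:2]])
P=cloud(f);hx=np.array([.062,-.998]);d=(P[...,:2]-[.5095,-.266])@hx;e=(P[...,:2]-[.5095,-.266])@[.998,.062]
for a in (.115,.128,.14,.165,.175,.19,.2):
  m=(abs(d-a)<.004)&(abs(e)<.015);print(a,np.median(P[m][:,2]).round(4))"
```

```text
11.0 tcp [ 0.2748 -0.5186  0.2124] F [-0.8  0.9  0.1] w 0.702 0.0
Rx [0.998 0.062 0.   ] Ry [ 0.062 -0.998 -0.001]
frac [ 0.3933 -0.4727  0.2477]
top rim 4166 507.98388671875 -266.3599548339844 77.44931030273438 z 0.06880750000800828 knob 117 [ 0.4557 -0.2688  0.113 ] ext [0.0196 0.0199 0.0099]
mag top 564 [ 0.516  -0.389   0.0745]
crank_knob [(array([ 0.4541, -0.2703,  0.1152]), 0.73)]
lower_block [(array([ 0.5162, -0.4513,  0.0118]), 0.91)]
0.115 0.0765
0.128 0.0729
0.14 0.0706
0.165 0.045
0.175 0.045
0.19 0.0448
0.2 0.0449
```

View pics/t4.png

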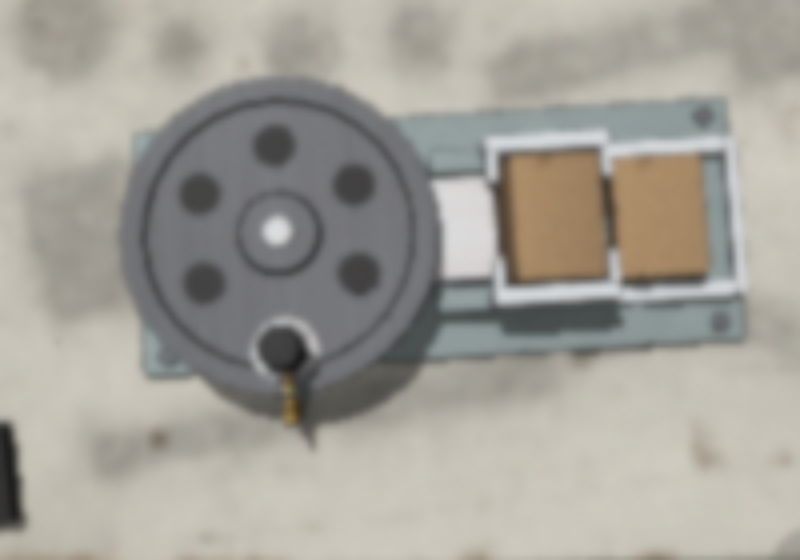

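```bash
python3 -c "
from h import *
f=grab_frame('top');P=cloud(f);o=np.array([.5095,-.266]);d=(P[...,:2]-o)@[.062,-.998];e=(P[...,:2]-o)@[.998,.062]
for a in np.arange(.078,.21,.004):
  print(a.round(3),[np.median(P[m][:,2]).round(4) if (m:=(abs(d-a)<.0025)&(abs(e-c)<.008)).any() else None for c in (-.022,0,.022)])
f=grab_frame('side');cv2.imwrite('pics/s5.png',cv2.resize(f['color'][190:260,220:300,::-1],None,fx=8,fy=8,interpolation=cv2.INTER_CUBIC))"
```

```text
0.078 [np.float64(0.0418), np.float64(0.0439), np.float64(0.0421)]
0.082 [np.float64(0.0421), np.float64(0.043), np.float64(0.043)]
0.086 [np.float64(0.0424), np.float64(0.0428), np.float64(0.0427)]
0.09 [np.float64(0.0424), np.float64(0.0433), np.float64(0.0427)]
0.094 [np.float64(0.0426), np.float64(0.0432), np.float64(0.0422)]
0.098 [np.float64(0.0433), np.float64(0.0432), np.float64(0.0428)]
0.102 [np.float64(0.0727), np.float64(0.0448), np.float64(0.0697)]
0.106 [np.float64(0.0641), np.float64(0.064), np.float64(0.0635)]
0.11 [np.float64(0.075), np.float64(0.0752), np.float64(0.0759)]
0.114 [np.float64(0.0765), np.float64(0.076), np.float64(0.0768)]
0.118 [np.float64(0.0754), np.float64(0.076), np.float64(0.0755)]
0.122 [np.float64(0.0742), np.float64(0.0752), np.float64(0.0752)]
0.126 [np.float64(0.0734), np.float64(0.0739), np.float64(0.0735)]
0.13 [np.float64(0.0731), np.float64(0.0728), np.float64(0.0728)]
0.134 [np.float64(0.0718), np.float64(0.0724), np.float64(0.0725)]
0.138 [np.float64(0.0707), np.float64(0.0716), np.float64(0.0705)]
0.142 [np.float64(0.0711), np.float64
[... 392 characters left out ...]
loat64(0.0449), np.float64(0.0452)]
0.17 [np.float64(0.0446), np.float64(0.0447), np.float64(0.0444)]
0.174 [np.float64(0.0447), np.float64(0.045), np.float64(0.0443)]
0.178 [np.float64(0.0447), np.float64(0.0449), np.float64(0.0446)]
0.182 [np.float64(0.0438), np.float64(0.0456), np.float64(0.0446)]
0.186 [np.float64(0.0436), np.float64(0.0445), np.float64(0.0439)]
0.19 [np.float64(0.0439), np.float64(0.0445), np.float64(0.0452)]
0.194 [np.float64(0.0449), np.float64(0.0446), np.float64(0.045)]
0.198 [np.float64(0.0451), np.float64(0.0448), np.float64(0.0448)]
0.202 [np.float64(0.0452), np.float64(0.0443), np.float64(0.044)]
0.206 [np.float64(0.0386), np.float64(0.0426), np.float64(0.0422)]
```

View pics/s5.png

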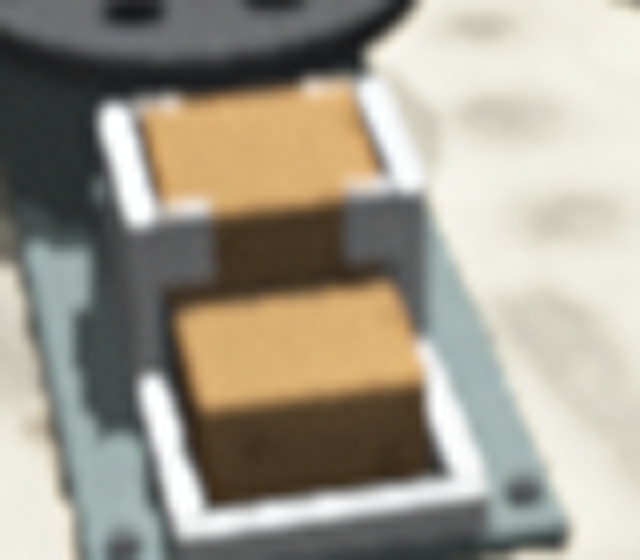

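The delivered block is right, at 185 mm. The upper block hasn't dropped: it is tilted about 12°, with its rear bottom corner caught on the ram and its front against the posts. The front gap, about (210–345, 230) in this crop, and the rear gap let the fingers take the block lengthwise, level it and lower it. First I'll measure the gaps.

```bash
python3 -c "
from h import *
f=grab_frame('top');P=cloud(f);o=np.array([.5095,-.266]);d=(P[...,:2]-o)@[.062,-.998];e=(P[...,:2]-o)@[.998,.062];z=P[...,2]
for a,w in ((.1015,.0025),(.158,.0025)):
  for c in np.arange(-.032,.033,.004):
    m=(abs(d-a)<w)&(abs(e-c)<.0025);print(a,c.round(3),np.median(z[m]).round(3) if m.any() else None)
C=f['color'].astype(int);br=(C[...,0]-C[...,2]>40)&(z>.06)&(d>.1)&(d<.16)&(abs(e)<.04)
print('upper d',np.percentile(d[br],[1,99]),'e',np.percentile(e[br],[1,50,99]))
br=(C[...,0]-C[...,2]>40)&(z>.04)&(z<.05)&(d>.16)&(d<.22)&(abs(e)<.04)
print('low d',np.percentile(d[br],[1,99]),'e',np.percentile(e[br],[1,50,99]))
t=o+.130*np.array([.062,-.998])
to([*t,.15])"
```

```text
0.1015 -0.032 0.071
0.1015 -0.028 0.072
0.1015 -0.024 0.072
0.1015 -0.02 0.072
0.1015 -0.016 0.049
0.1015 -0.012 0.044
0.1015 -0.008 0.044
0.1015 -0.004 0.043
0.1015 0.0 0.043
0.1015 0.004 0.043
0.1015 0.008 0.043
0.1015 0.012 0.043
0.1015 0.016 0.047
0.1015 0.02 0.067
0.1015 0.024 0.071
0.1015 0.028 0.063
0.1015 0.032 0.071
0.158 -0.032 0.073
0.158 -0.028 0.073
0.158 -0.024 0.073
0.158 -0.02 0.071
0.158 -0.016 0.033
0.158 -0.012 0.022
0.158 -0.008 0.021
0.158 -0.004 0.024
0.158 0.0 0.028
0.158 0.004 0.021
0.158 0.008 0.025
0.158 0.012 0.018
0.158 0.016 0.021
0.158 0.02 0.022
0.158 0.024 0.072
0.158 0.028 0.072
0.158 0.032 0.072
upper d [0.10835923 0.15079608] e [-0.02885002 -0.00091007  0.02753147]
low d [0.16110024 0.20304439] e [-0.02993841 -0.00187001  0.02589994]
11.3 tcp [ 0.2754 -0.5182  0.2129] F [ 0.  -1.1 -0.1] w 0.703 0.0
Rx [0.998 0.064 0.   ] Ry [ 0.064 -0.998  0.   ]
frac [ 0.4988 -0.2136  0.1259]
```

Request:
jog_arm --motion "76 0.1 -0.04 0.0 0 0 0; 76 0.2 -0.085 0.02 0 0 0; 76 0.3 -0.13 0.06 0 0 0; 76 0.4 -0.17 0.1 0 0 0; 76 0.5 -0.214 0.126 0 0 0"

```text
time: 11.92
tool_pos: [0.5191, -0.3948, 0.1488]
tool_rot: [-0.0, 1.0, 0.032, -0.0]
contact_force: [0.6, -0.0, 0.5]
gripper_width: 0.76
grasp_force: 0.0
```

Request:
jog_arm --motion "76 0 0 0 0 0 0; 76 0 0 0 0 0 0; 76 0 0 0 0 0 0; 76 0 0 0 0 0 0; 76 0 0 0 0 0 0"

```text
time: 12.55
tool_pos: [0.5172, -0.3971, 0.1501]
tool_rot: [0.0, 1.0, 0.031, 0.0]
contact_force: [-0.5, 0.3, 0.9]
gripper_width: 0.756
grasp_force: 0.0
```

```bash
python3 -c "
from h import *
to([.5176,-.3957,.056])"
```

```text
12.55 tcp [ 0.5172 -0.3971  0.1501] F [-0.5  0.3  0.9] w 0.756 0.0
Rx [0.998 0.061 0.   ] Ry [ 0.061 -0.998  0.   ]
frac [ 0.0009 -0.0029  0.1882]
```

Request:
jog_arm --motion "76 0.001 -0.003 0.04 0 0 0; 76 0.001 -0.003 0.08 0 0 0; 76 0.001 -0.003 0.12 0 0 0; 76 0.001 -0.003 0.16 0 0 0; 76 0.001 -0.003 0.186 0 0 0"

```text
time: 13.18
tool_pos: [0.5174, -0.3943, 0.0543]
tool_rot: [-0.001, 1.0, 0.031, -0.001]
contact_force: [-0.0, 0.0, -0.4]
gripper_width: 0.761
grasp_force: 0.0
```

Request:
jog_arm --motion "76 0 0 0 0 0 0; 70 0 0 0 0 0 0; 64 0 0 0 0 0 0; 60 0 0 0 0 0 0; 57 0 0 0 0 0 0"

```text
time: 13.8
tool_pos: [0.5186, -0.3963, 0.0579]
tool_rot: [0.002, 1.0, 0.031, 0.001]
contact_force: [-0.7, -4.4, 1.5]
gripper_width: 0.57
grasp_force: 1.7
```

```bash
python3 -c "
from h import *
to([.5176,-.3957,.056])
f=grab_frame('side');cv2.imwrite('pics/s6.png',cv2.resize(f['color'][180:260,210:310,::-1],None,fx=7,fy=7,interpolation=cv2.INTER_CUBIC))"
```

```text
13.8 tcp [ 0.5186 -0.3963  0.0579] F [-0.7 -4.4  1.5] w 0.57 1.7
Rx [0.998 0.062 0.002] Ry [ 0.062 -0.998  0.003]
frac [-0.002  -0.0013  0.0039]
```

View pics/s6.png

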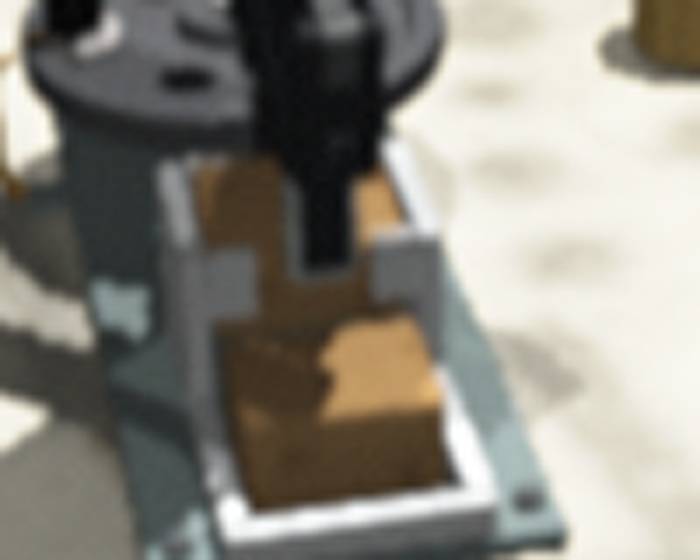

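The front finger sits in the gap at (328,250), clear of the posts, and is just touching the block. Squeezing it level, then lowering.

Request:
jog_arm --motion "55 0 0 0 0 0 0; 54 0 0 0 0 0 0; 52 0 0 0 0 0 0; 50 0 0 0 0 0 0; 50 0 0 0 0 0 0"

```text
time: 14.48
tool_pos: [0.5187, -0.3969, 0.0584]
tool_rot: [0.002, 1.0, 0.031, 0.001]
contact_force: [0.0, -5.2, 3.8]
gripper_width: 0.526
grasp_force: 59.4
```

```bash
python3 -c "
from h import *
to([.5176,-.3957,.05])
P=cloud(grab_frame('side'));o=np.array([.5095,-.266]);d=(P[...,:2]-o)@[.062,-.998];e=(P[...,:2]-o)@[.998,.062]
for a in (.112,.12,.128,.136,.144,.150):
  m=(abs(d-a)<.004)&((abs(e-.022)<.006)|(abs(e+.022)<.006));print(a,m.sum(),np.percentile(P[m][:,2],[25,50,75]).round(4) if m.any() else None)"
```

```text
14.475 tcp [ 0.5187 -0.3969  0.0584] F [ 0.  -5.2  3.8] w 0.526 59.4
Rx [0.998 0.062 0.002] Ry [ 0.062 -0.998  0.004]
frac [-0.0021 -0.0027  0.0169]
0.112 32 [0.0598 0.1266 0.1589]
0.12 39 [0.0759 0.1496 0.164 ]
0.128 47 [0.0735 0.0745 0.3382]
0.136 53 [0.072  0.1606 0.3699]
0.144 116 [0.0703 0.1658 0.3108]
0.15 239 [0.1482 0.2381 0.2863]
```

Request:
jog_arm --motion "50 0 0 0.003 0 0 0; 50 0 0 0.006 0 0 0; 50 0 0 0.009 0 0 0; 50 0 0 0.012 0 0 0; 50 0 0 0.012 0 0 0"

```text
time: 15.15
tool_pos: [0.5191, -0.3971, 0.0577]
tool_rot: [0.002, 1.0, 0.031, 0.001]
contact_force: [-10.8, 2.2, 26.2]
gripper_width: 0.523
grasp_force: 64.8
```

Request:
jog_arm --motion "50 0 0 -0.012 0 0 0; 50 0 0 -0.02 0 0 0; 50 0 0 -0.03 0 0 0; 50 0 0 -0.036 0 0 0; 50 0 0 -0.036 0 0 0"

```text
time: 15.78
tool_pos: [0.5171, -0.3977, 0.0667]
tool_rot: [0.003, 1.0, 0.031, -0.0]
contact_force: [0.7, -12.8, -10.7]
gripper_width: 0.51
grasp_force: 60.9
```

```bash
python3 -c "
from h import *
to([.5176,-.3957,.05])
f=grab_frame('side');cv2.imwrite('pics/s7.png',cv2.resize(f['color'][180:260,210:310,::-1],None,fx=7,fy=7,interpolation=cv2.INTER_CUBIC))"
```

```text
15.775 tcp [ 0.5171 -0.3977  0.0667] F [  0.7 -12.8 -10.7] w 0.51 60.9
Rx [ 0.998  0.062 -0.001] Ry [ 0.062 -0.998  0.006]
frac [ 0.0014 -0.0041  0.0333]
```

View pics/s7.png

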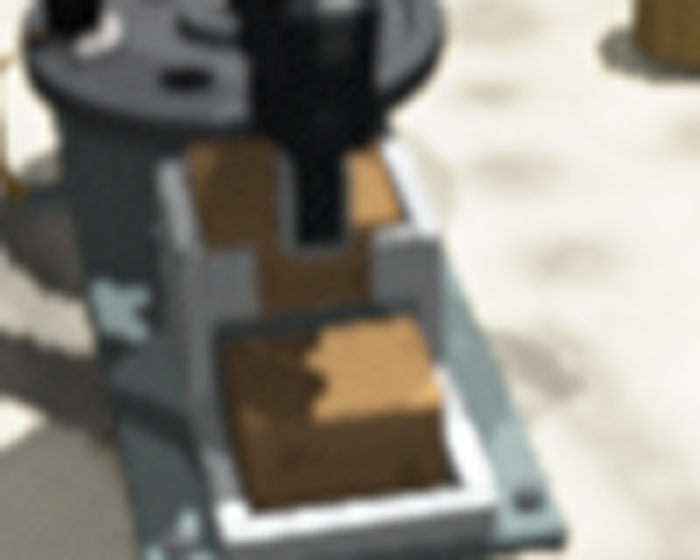

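```bash
cat >> h.py <<'E'
def tilt():
    f=grab_frame('side');P=cloud(f);C=f['color'].astype(int);o=np.array([.5095,-.266]);d=(P[...,:2]-o)@[.062,-.998];e=(P[...,:2]-o)@[.998,.062];z=P[...,2]
    m=(C[...,0]-C[...,2]>40)&(d>.112)&(d<.15)&(z>.045)&(z<.115)&(e>.012)&(e<.028)
    A=np.c_[d[m]-.13,np.ones(m.sum())]; ok=np.ones(m.sum(),bool);zz=z[m]
    for _ in range(4):
        c=np.linalg.lstsq(A[ok],zz[ok],rcond=None)[0]; ok=abs(A@c-zz)<.004
    print('tilt deg',np.degrees(np.arctan(c[0])),'z at .13',c[1],ok.sum(),m.sum())
E
python3 -c "
from h import *
tilt()"
```

```text
tilt deg -10.001957337619205 z at .13 0.08061919722910284 41 41
```

Request:
jog_arm --motion "50 0 0 -0.004 -0.03 0 0; 50 0 0 -0.008 -0.06 0 0; 50 0 0 -0.012 -0.09 0 0; 50 0 0 -0.016 -0.12 0 0; 50 0 0 -0.016 -0.12 0 0"

```text
time: 16.5
tool_pos: [0.5171, -0.3949, 0.0754]
tool_rot: [0.09, 0.995, 0.032, 0.002]
contact_force: [-0.2, -5.2, -2.9]
gripper_width: 0.515
grasp_force: 62.6
```

```bash
python3 -c "
from h import *
to([.5176,-.3957,.05])
tilt()"
```

```text
16.5 tcp [ 0.5171 -0.3949  0.0754] F [-0.2 -5.2 -2.9] w 0.515 62.6
Rx [ 0.998  0.063 -0.002] Ry [ 0.062 -0.982  0.18 ]
frac [ 0.0009 -0.0075  0.0503]
tilt deg -1.164446614851028 z at .13 0.08910596827293775 47 53
```

Request:
jog_arm --motion "50 0 0.004 0.001 0 0 0; 50 0 0.003 0.008 0 0 0; 50 0 0.001 0.015 0 0 0; 50 0 0 0.022 0 0 0; 50 0 -0.001 0.028 0 0 0"

```text
time: 17.18
tool_pos: [0.5181, -0.3968, 0.0624]
tool_rot: [0.09, 0.995, 0.031, 0.003]
contact_force: [-0.4, 0.1, 0.4]
gripper_width: 0.513
grasp_force: 63.7
```

```bash
python3 -c "
from h import *
grab_frame('side');tilt()
to([.5176,-.3957,.05])"
```

```text
tilt deg -0.8898274323459346 z at .13 0.07557340697952311 50 50
17.275 tcp [ 0.5179 -0.3967  0.0622] F [-0.2  0.1 -0. ] w 0.517 63.7
Rx [ 0.998  0.062 -0.001] Ry [ 0.061 -0.982  0.178]
frac [-0.0005 -0.0063  0.0236]
```

Request:
jog_arm --motion "50 0 -0.0005 0.004 0 0 0; 50 0 -0.001 0.008 0 0 0; 50 0 -0.002 0.012 0 0 0; 50 0 -0.003 0.018 0 0 0; 50 0 -0.003 0.018 0 0 0"

```text
time: 17.9
tool_pos: [0.518, -0.3969, 0.0532]
tool_rot: [0.09, 0.995, 0.031, 0.003]
contact_force: [-0.4, -0.3, -0.7]
gripper_width: 0.519
grasp_force: 63.7
```

```bash
python3 -c "
from h import *
tilt()
to([.5176,-.3957,.05])"
```

```text
tilt deg -1.1964125644145058 z at .13 0.067171810210105 45 45
17.95 tcp [ 0.5181 -0.3971  0.0535] F [ 0.4 -1.5 -0.1] w 0.514 63.7
Rx [ 0.998  0.062 -0.   ] Ry [ 0.061 -0.982  0.179]
frac [-0.0008 -0.004   0.0064]
```

Request:
jog_arm --motion "60 0 0 0 0 0 0; 66 0 0 0 0 0 0; 72 0 0 0 0 0 0; 72 0 0 0 0 0 0; 72 0 0 0 0 0 0"

```text
time: 18.58
tool_pos: [0.5182, -0.3971, 0.0537]
tool_rot: [0.09, 0.995, 0.031, 0.003]
contact_force: [-0.8, -0.0, -0.3]
gripper_width: 0.717
grasp_force: 0.0
```

```bash
sed -i 's/(z>.045)&(z<.115)/(z>.035)\&(z<.115)/' h.py; python3 -c "
from h import *
tilt()
to([.5176,-.3957,.05])"
```

```text
tilt deg 1.1238102662331753 z at .13 0.04513444885799245 18 18
18.625 tcp [ 0.5182 -0.3971  0.0537] F [-0.8  0.2 -0.1] w 0.719 0.0
Rx [ 0.998  0.062 -0.   ] Ry [ 0.061 -0.982  0.179]
frac [-0.001  -0.0042  0.0068]
```

Dropped: its top is at 45 mm and level. Now withdrawing straight up and away.

Request:
jog_arm --motion "72 0 0.009 -0.05 0 0 0; 72 0 0.025 -0.13 0 0 0; 72 0 0.04 -0.22 0 0 0; 72 0 0.055 -0.3 0 0 0; 72 -0.1 0.12 -0.3 0 0 0"

```text
time: 19.25
tool_pos: [0.4736, -0.4328, 0.2176]
tool_rot: [0.093, 0.995, 0.033, 0.006]
contact_force: [0.2, -1.8, -0.4]
gripper_width: 0.723
grasp_force: 0.0
```

Request:
jog_arm --motion "72 -0.1 0.04 0 0 0 0; 72 -0.2 0.08 0 0 0 0; 72 -0.3 0.12 0 0 0 0; 72 -0.4 0.16 0 0 0 0; 72 -0.4 0.16 0 0 0 0"

```text
time: 19.88
tool_pos: [0.2728, -0.5248, 0.227]
tool_rot: [0.09, 0.995, 0.028, 0.003]
contact_force: [1.2, -0.6, -0.5]
gripper_width: 0.719
grasp_force: 0.0
```

```bash
python3 -c "
from h import *
to([.4564,-.2704,.0888])
f=measure();cv2.imwrite('pics/t8.png',cv2.resize(f['color'][150:290,150:350,::-1],None,fx=4,fy=4))
P=cloud(f);o=np.array([.5095,-.266]);d=(P[...,:2]-o)@[.062,-.998];e=(P[...,:2]-o)@[.998,.062]
for a in (.112,.12,.128,.14,.148,.17,.19,.2):
  m=(abs(d-a)<.003)&(abs(e)<.012);print(a,np.median(P[m][:,2]).round(4))"
```

```text
19.875 tcp [ 0.2728 -0.5248  0.227 ] F [ 1.2 -0.6 -0.5] w 0.719 0.0
Rx [ 0.998  0.057 -0.   ] Ry [ 0.056 -0.982  0.18 ]
frac [ 0.3957 -0.5289  0.1841]
top rim 4205 508.01251220703125 -266.3910827636719 77.48237609863281 z 0.06888802566228991 knob 116 [ 0.4557 -0.2689  0.1131] ext [0.0194 0.0197 0.0103]
mag top 134 [ 0.5122 -0.3943  0.0733]
0.112 0.0449
0.12 0.0449
0.128 0.0455
0.14 0.0451
0.148 0.0452
0.17 0.0451
0.19 0.0441
0.2 0.0451
```

View pics/t8.png

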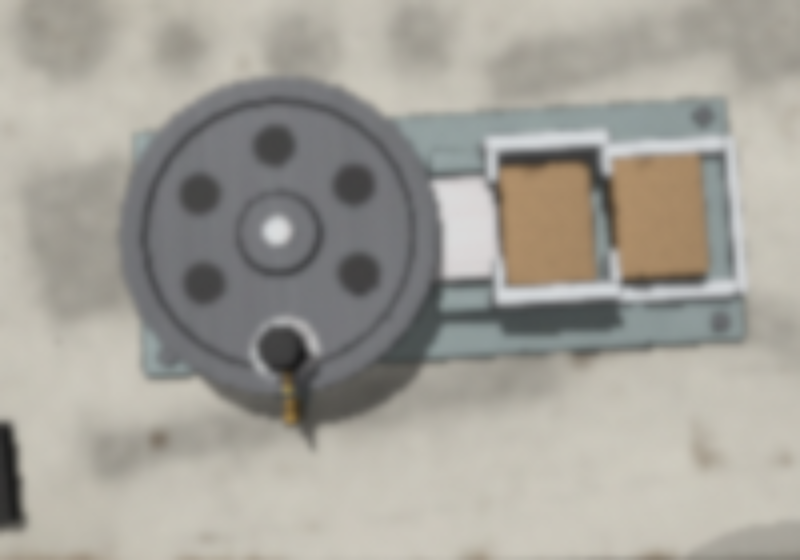

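The knob at (282,348) is in line with the pointer at (290,400). The delivered block is on the tray at (660,215) and the second block lies flat in the magazine at (545,222). The robot is clear, so I'm handing in.

```bash
python3 -c "
from plant import *
print(job_done())"
```

```text
the job is handed in; nothing more can be done
None
```

I turned the flywheel one full revolution counter-clockwise and let go with the knob back at its pointer. The lower block is on the tray; the upper block had jammed tilted on the ram, so I levelled it with the gripper and lowered it into place, and handed in at about 20 s (verdict not shown).

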